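Park the turntable's index plunger in its rest notch

TASK

In the gilding workshop two small steel turntables are each locked by a spring plunger with a black bar knob. On the turntable that carries the round-topped icon panel, pull the knob straight up, twist it clockwise until its cross pin sits in the rest notch, and let go so that the plunger stays up and the panel can be turned. Leave the knob of the empty turntable alone.

Things in the scene. Friction and masses are not known exactly. Their poses are not given: they have to be found in the camera images.
- panel_knob (a point): knob of the turntable with the panel (mm): black bar 50 long (x), 16 thick (y), 28 high (z) on an 18 mm stem. Point: on the vertical plunger axis, 12 below the bar's top, 106 above the table when locked; it moves and turns with the knob. A 34 mm cam collar begins 12 below the bar. Locked, the bar points at the turntable's centre, 90 away. Panel 131 x 94 x 18 mm, gilt, top 58 above table
- panel_lift (a joint): how far that plunger is pulled up, m: 0 locked (start), 0.028 upper stop. A spring pulls it down with 6 N at 0, 11 N at 0.025. Only above 0.018 is the cross pin out of its deep slot, so that the knob can turn; in the rest notch it reads 0.014, on the rim between slot and notch 0.018
- panel_turn (a joint): how far that knob is turned, rad, clockwise seen from above positive: 0 at the start (slight play), stop at 1.40. In the rest notch (4 mm deep) it can stand from 0.97 to 1.40; aim at 1.18. It turns easily
- spare_knob (a point): the same point on the identical knob of the other turntable, empty but for three rubber studs: leave alone. Each toothed steel turntable is 196 mm across, its plate's top 40 mm above the table; the knob stands on an aluminium bracket 40 mm wide at its edge
Mind the look-alikes: they are no part of the job. Leave any blue look-alike of the part that bears panel_knob alone.

How it is judged (in metres and radians):
At the end, for the whole second after the job is handed in: The plunger of the turntable with the panel is at rest, retracted by 11 to 16.5 mm and turned clockwise by more than 0.85 rad, so that its cross pin lies in the rest notch (nominally 14 mm and 0.97 to 1.40 rad); the other turntable's knob is within 6 mm of where it was (value of joint panel_lift between 0.011 and 0.0165 m and value of joint panel_turn above 0.85 rad and velocity of joint panel_lift between -0.02 and 0.02 m/s and distance of spare_knob from where it was at the start of the episode below 0.006 m); the robot touches nothing.
It fails at once if the knob of the empty turntable was pulled or moved by more than 6 mm (distance of spare_knob from where it was at the start of the episode above 0.006 m).
It also fails if it takes over 35 s, if anything falls off the work surface, if the arm or the gripper's body presses on something with over 40 N, if the wrist force passes 120 N, or if a joint passes its speed limit or range.

ROBOT

A 6-joint arm with a two-finger parallel gripper is mounted at the origin on the work surface. World frame = base frame: x ahead of the robot, y to its left, z up, the work surface at z = 0. Lengths are in m, angles in degrees, forces in N, time in s.
With the tool pointing down it reaches from about 0.3 to 0.875 m from the base axis. Payload 6.4 kg.
Tool frame: the origin (TCP) lies on the centre line of the jaws, within the pads' length; the fingertips stand robot.tip_reach ahead of it and the grasp point (between the pads) is the TCP (robot.tip_reach is the distance from the TCP to the fingertips, in m); z points along the fingers, y is the direction in which the jaws open and shut (so a half turn about z gives the same grasp; the last joint's range is limited). The gripper opens to 85 mm and grips with 20 to 120 N. Pads are 22 mm wide; open, the fingers measure 114 mm over their backs; the gripper's body (76 mm by 85 mm) begins 54 mm behind the grasp point. The pads swing forward as they close: fully open they stand 13 mm farther back than shut.
Start: joints at [-75.934, 10.359, 92.074, -0, 77.567, -11.82], TCP at [0.251, -0.517, 0.25] pointing down, gripper open.
Joint ranges: [-171.53, 171.53], [-51.25, 118.39], [17.06, 147.69], [-65.23, 245.23], [0, 150.52], [-178.68, 178.68]. Speed limits (degrees/s): [147.25, 147.25, 172.46, 180, 180, 180].

INTERFACE

Orientations are given as a 3x3 rotation matrix whose columns are the frame's x, y, z axes.
In Python, from rig import read_state, capture, calibration, job, robot gives the robot as it stands. The module is installed in compiled form; this text tells all that it offers.
- The arm moves only by the tool step_arm, never from a script. Its argument "moves" is a list of rows, each a list of 3 entries, a list of its own where there are three numbers: the shift along the tool's x, y, z in m, then the turn, a rotation vector about the tool's x, y, z in rad, then the finger opening in m, from 0 to 0.0854. In form: [[[dx, dy, dz], [wx, wy, wz], claw], ...]. A call has 1 to 12 rows; each row shifts and turns the commanded pose from where the row before left it, along the tool's axes as they then stand; what a row does not reach is not made up. A row lasts 1/12 s, in which the tool goes at most 41.7 mm and 7.16 degrees, less where a joint would pass 70% of its speed; a pose out of reach is approached as far as the arm can. A call is refused whole if a number of a shift passes 0.0417 or a number of a turn 0.125, either way. A call with a gripper value outside its range is refused whole. The fingers move at their own pace and stop on an object; the grip force is fixed at half the most. Time passes only in rows, so rows that do not move let the fingers close. It gives the time, the measured TCP pose, the force and the opening at its end, in the units of the state.
- read_state(): the state, without advancing time (a new reading comes with each control period).
- capture(name): name is "scene" or "top" or "wrist"; returns the picture (384x512x3 uint8, red, green, blue); there is no depth.
- calibration(name): a dict with "fx", "fy", "cx", "cy" (pixels), "world_to_cam" (4x4, takes a point from world to camera coordinates); the wrist camera has in their place "T_tool_cam" (4x4, takes a point from camera to tool coordinates, whose origin is the TCP and whose axes are the flange's). Camera axes: x right, y down, z forward; pixel columns grow to the right and rows downward; lengths in m; the calibration is good to about 2 mm. The wrist camera is an equidistant fisheye: a pixel r from the principal point sees the ray r / f radians off the axis. A picture is of the moment at which its call begins: read the wrist's pose just before it. calibration takes no time and is no camera call.
- job.close_job(): hands the job in, once; it reports no verdict.
The state is a dict: "t": time; "joint_positions": joint angles; "dq": joint speeds; "joint_efforts": joint torques, N m; "position": TCP position; "tcp_rot": TCP orientation; "force": force on the tool from outside, world axes, zero at the start; "ft_torque": the same for the moment, N m; "finger_gap": finger opening in m.
Only numpy, scipy, OpenCV 4.12 (cv2) and the standard library are available. Lean on these libraries where they do the work, as an engineer would, in place of code of your own. Each camera call takes 0.05 s, during which the arm holds its last target. There are 200 camera calls.

## Working session

There is one attempt and no reset: what is moved stays moved. The work goes in short steps, Python scripts to look and compute and a tool call to move; the robot and the scene stay as the last step left them, time stands still between calls to the robot, and variables do not carry over. Pictures are saved under pics/ and viewed, about 8 in all and at most 12, crops included, and the job is handed in when it is done.

Besides the shell and the picture viewer there is one more tool, called after ">>>" by a JSON object that holds its "fn" and its "kwargs". step_arm: Moves the arm, as the interface text tells. Its arguments: {"type":"object","properties":{"moves":{"type":"array"}},"required":["moves"]}

```bash
mkdir -p pics
python3 - <<'E'
from rig import *
import cv2,numpy as np
for n in("scene","top"):
    cv2.imwrite(f"pics/{n}0.png",capture(n)[:,:,::-1])
    print(n,calibration(n))
print(calibration("wrist"),robot.tip_reach)
s=read_state();print(s)
a=[cv2.imread(f"pics/{n}0.png") for n in("scene","top")]
cv2.imwrite("pics/both.png",cv2.resize(np.vstack(a),None,fx=.78,fy=.78))
E
```

```text
scene {'fx': 373.30913574663697, 'fy': 373.30913574663697, 'cx': 259.111561018355, 'cy': 188.71635421722198, 'world_to_cam': array([[ 0.55087793,  0.83448055, -0.01325545, -0.20058457],
       [ 0.66428888, -0.44803094, -0.59832146, -0.34741749],
       [-0.50522647,  0.32079664, -0.80114651,  1.34221508],
       [ 0.        ,  0.        ,  0.        ,  1.        ]])}
top {'fx': 361.2868950550557, 'fy': 361.2868950550557, 'cx': 252.9208310619545, 'cy': 190.1957676292911, 'world_to_cam': array([[-0.00538275, -0.99989696,  0.01330788, -0.1083281 ],
       [-0.99831329,  0.00460397, -0.05787389,  0.53159431],
       [ 0.05780666, -0.01359696, -0.9982352 ,  1.10349957],
       [ 0.        ,  0.        ,  0.        ,  1.        ]])}
{'fx': 297.3186396354542, 'fy': 297.3186396354542, 'cx': 254.13680938336532, 'cy': 190.75373706943356, 'T_tool_cam': array([[ 2.62104357e-04, -9.55302984e-01, -2.95628380e-01,
         7.45625271e-02],
       [ 9.99999906e-01,  1.48410933e-04,  4.07020886e-04,
        -1.74692871e-03],
       [-3.44953783e-04, -2.95628459e-01,  9.55302934e-01,
        -1.23709
[... 191 characters left out ...]
-1.06789162e-03,
        7.75662103e+01, -1.18198727e+01]), 'dq': array([ 0.06445374, -0.06327592, -0.08822856, -0.07359274,  0.06635781,
        0.05773821]), 'joint_efforts': array([ 5.84500176e-04, -4.45877731e+01, -3.52239668e+01, -2.37364693e-04,
        4.10109060e-03,  3.89990078e-05]), 'position': array([ 0.25093796, -0.51684082,  0.24948536]), 'tcp_rot': array([[ 8.99658552e-01,  4.36594016e-01, -3.93840039e-04],
       [ 4.36594091e-01, -8.99657356e-01,  1.49692491e-03],
       [ 2.99227371e-04, -1.51866953e-03, -9.99998802e-01]]), 'force': array([ 0.73100269, -0.18110509,  0.04141518]), 'ft_torque': array([ 0.01096813, -0.03014729,  0.04141109]), 'finger_gap': 0.08524962525450121}
```

View pics/top0.png

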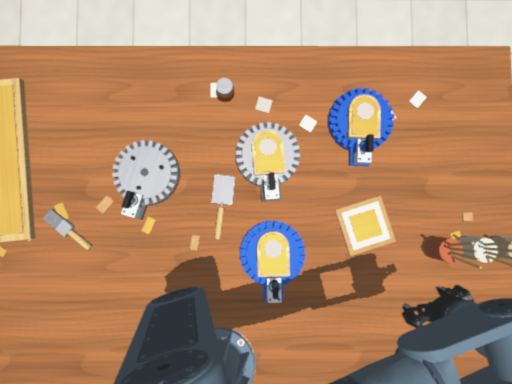

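View pics/scene0.png

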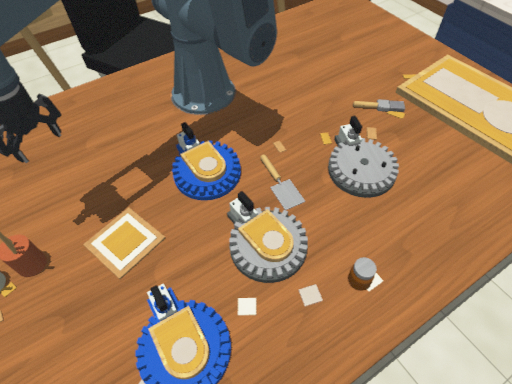

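The top view shows the steel turntable with the panel at about (267,154), and its black knob at about (270,180). In the scene view that knob is at (243,205). The empty turntable is at (146,173), and the blue ones are look-alikes. Next I'll locate the knob by its black blob.

```bash
cat > h.py <<'E'
import cv2,numpy as np
from rig import *
def ray(n,u,v,s=None):
    c=calibration(n)
    if n=="wrist":
        x,y=(u-c['cx'])/c['fx'],(v-c['cy'])/c['fy'];r=np.hypot(x,y)+1e-12
        d=np.array([x/r*np.sin(r),y/r*np.sin(r),np.cos(r)]);T=c['T_tool_cam'];R=s['tcp_rot']
        return s['position']+R@T[:3,3],R@T[:3,:3]@d
    W=c['world_to_cam'];R=W[:3,:3]
    return -R.T@W[:3,3],R.T@np.array([(u-c['cx'])/c['fx'],(v-c['cy'])/c['fy'],1])
def onz(n,u,v,z,s=None):
    o,d=ray(n,u,v,s);return o+d*(z-o[2])/d[2]
E
python3 - <<'E'
from h import *
def tri(a,b):
    (o,d),(p,e)=a,b;t=np.linalg.lstsq(np.c_[d,-e],p-o,rcond=None)[0];return o+d*t[0],p+e*t[1]
C={}
for n,(x0,y0,x1,y1) in dict(top=(255,165,285,205),scene=(225,188,262,226)).items():
    im=cv2.imread(f"pics/{n}0.png")[y0:y1,x0:x1]
    m=(im.max(2)<60).astype(np.uint8)
    k,l,st,ce=cv2.connectedComponentsWithStats(m);i=1+st[1:,4].argmax()
    print(n,st[i],ce[i]+[x0,y0]);C[n]=ce[i]+[x0,y0]
    ys,xs=np.nonzero(l==i);print(cv2.minAreaRect(np.c_[xs+x0,ys+y0].astype(np.float32)))
print(tri(ray("top",*C["top"]),ray("scene",*C["scene"])))
print("knob top at z.118",onz("top",*C["top"],.115))
c=onz("top",267.5,153.5,.04);print("centre",c, onz("scene",268.5,241,.04))
E
python3 -c "
import cv2
a=cv2.imread('pics/top0.png')[115:215,220:320];b=cv2.imread('pics/scene0.png')[180:280,215:315]
import numpy as np
cv2.imwrite('pics/c.png',cv2.resize(np.hstack([a,b]),None,fx=4,fy=4,interpolation=0))"
```

```text
top [15 11  1  3  3] [270. 177.]
((270.0, 177.0), (2.0, 0.0), -90.0)
scene [ 13   4  15  19 157] [245.37579618 201.06369427]
((245.25001525878906, 201.25), (20.50609588623047, 8.485280990600586), 45.0)
(array([ 0.56272462, -0.15834169,  0.11301563]), array([ 0.55807408, -0.16664086,  0.11308525]))
knob top at z.118 [ 0.56253722 -0.15822003  0.115     ]
centre [ 0.64165342 -0.15576666  0.04      ] [ 0.64828921 -0.15888051  0.04      ]
```

View pics/c.png

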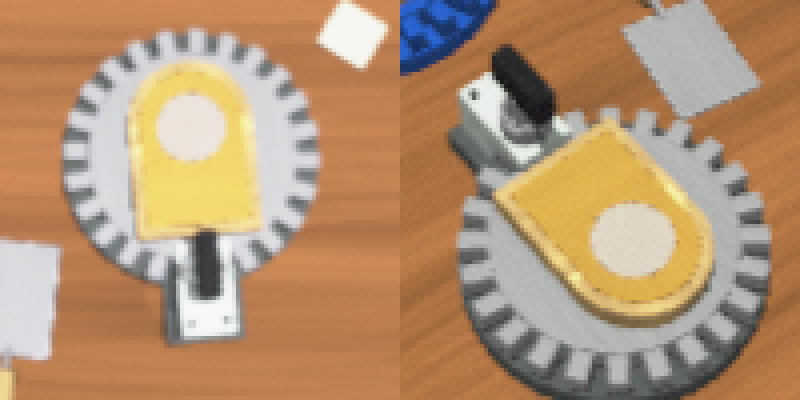

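Knob estimate: about (0.551, -0.162), which is 89 mm from the turntable centre as expected. I'll move above it.

>>> {"fn": "step_arm", "kwargs": {"moves": [[[0.03, -0.0135, 0], [0, 0, 0], 0.06], [[0.03, -0.0135, 0], [0, 0, 0], 0.06], [[0.03, -0.0135, 0], [0, 0, 0], 0.06], [[0.03, -0.0135, 0], [0, 0, 0], 0.06], [[0.03, -0.0135, 0], [0, 0, 0], 0.06], [[0.03, -0.0135, 0], [0, 0, 0], 0.06], [[0.03, -0.0135, 0], [0, 0, 0], 0.06], [[0.03, -0.0135, 0], [0, 0, 0], 0.06], [[0.03, -0.0135, 0], [0, 0, 0], 0.06], [[0.03, -0.0135, 0], [0, 0, 0], 0.06], [[0.03, -0.0135, 0], [0, 0, 0], 0.06], [[0.03, -0.0135, 0], [0, 0, 0], 0.06]]}}

```text
t: 1.1
position: [0.5048, -0.2128, 0.2499]
tcp_rot: [[0.9, 0.437, -0.001], [0.437, -0.9, 0.0], [-0.0, -0.001, -1.0]]
force: [0.9, 0.5, 0.5]
finger_gap: 0.0599
```

>>> {"fn": "step_arm", "kwargs": {"moves": [[[0.03, -0.0135, 0], [0, 0, 0], 0.06], [[0.03, -0.0135, 0], [0, 0, 0], 0.06], [[0, 0, 0], [0, 0, 0.1], 0.06], [[0, 0, 0], [0, 0, 0.1], 0.06], [[0, 0, 0], [0, 0, 0.1], 0.06], [[0, 0, 0], [0, 0, 0.1], 0.06], [[0, 0, 0], [0, 0, 0], 0.06], [[0, 0, 0], [0, 0, 0], 0.06]]}}

```text
t: 1.77
position: [0.5462, -0.1637, 0.2498]
tcp_rot: [[0.999, 0.055, -0.001], [0.055, -0.999, 0.0], [-0.001, -0.0, -1.0]]
force: [-0.4, -0.5, 0.1]
finger_gap: 0.0601
```

Run:
```python
from h import *
s=read_state();im=capture("wrist");np.save("s1.npy",s,allow_pickle=True)
print(s['position'],s['tcp_rot'][:,0],s['joint_positions'],s['finger_gap'])
cv2.imwrite("pics/w1.png",im[:,:,::-1])
```

```text
[ 0.54618345 -0.16373566  0.24984861] [ 9.98500324e-01  5.47412275e-02 -7.08061875e-04] [-2.86119893e+01  9.80246838e+00  9.27712777e+01  2.58207648e-03
  7.74755222e+01  5.82494490e+01] 0.06009000305084646
```

View pics/w1.png

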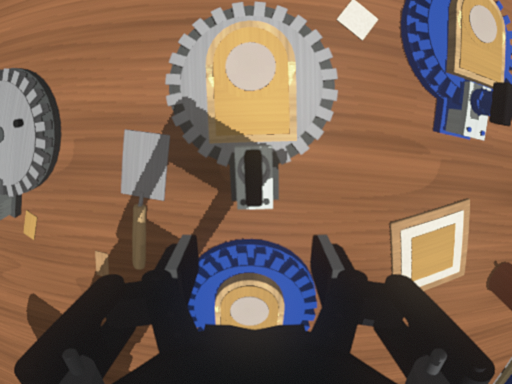

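The wrist view shows the target knob bar at about (253,178) with the gilt panel above it. I'll measure that bar against z = 0.118.

Run:
```python
from h import *
s=np.load("s1.npy",allow_pickle=True).item();im=cv2.imread("pics/w1.png")
x0,y0,x1,y1=225,135,285,220;c=im[y0:y1,x0:x1]
m=(c.max(2)<50).astype(np.uint8);k,l,st,ce=cv2.connectedComponentsWithStats(m);i=1+st[1:,4].argmax()
ys,xs=np.nonzero(l==i);b=cv2.boxPoints(cv2.minAreaRect(np.c_[xs+x0,ys+y0].astype(np.float32)))
print(st[i]);P=np.array([onz("wrist",u,v,.118,s) for u,v in b]);print(b,P.round(4),P.mean(0))
for v in range(150,212,6):
    r=xs[ys+y0==v]+x0;print(v,r.min() if len(r) else 0,r.max() if len(r) else 0)
t=onz("wrist",251.5,85,.04,s);print("centre",t)
cv2.imwrite("pics/w1c.png",cv2.resize(c,None,fx=7,fy=7,interpolation=0))
```

```text
[ 20  16  17  55 850]
[[245. 151.]
 [261. 151.]
 [261. 205.]
 [245. 205.]] [[ 0.5766 -0.1529  0.118 ]
 [ 0.5774 -0.1668  0.118 ]
 [ 0.5277 -0.1698  0.118 ]
 [ 0.5269 -0.1552  0.118 ]] [ 0.55213643 -0.16116135  0.118     ]
150 0 0
156 245 260
162 245 260
168 245 260
174 245 261
180 245 261
186 246 260
192 246 260
198 246 260
204 247 260
210 0 0
centre [ 0.63823985 -0.15456895  0.04      ]
```

View pics/w1c.png

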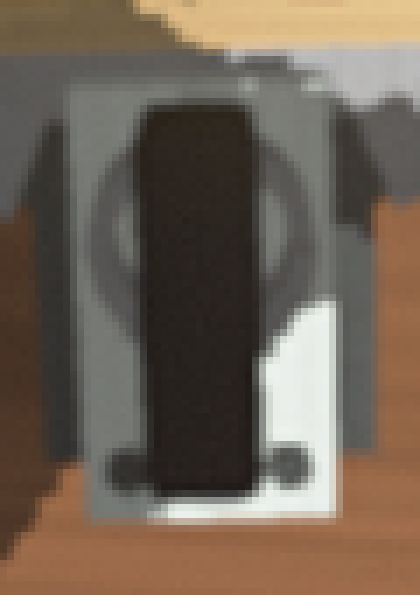

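The bar measures 50 x 14–15 mm, centred at (0.552, -0.161) with yaw about 4.4°. That matches the given sizes and points at the centre, so I'll descend and grip.

>>> {"fn": "step_arm", "kwargs": {"moves": [[[0.006, -0.0023, 0], [0, 0, -0.02], 0.06], [[0, 0, 0.02], [0, 0, 0], 0.06], [[0, 0, 0.025], [0, 0, 0], 0.06], [[0, 0, 0.025], [0, 0, 0], 0.06], [[0, 0, 0.025], [0, 0, 0], 0.06], [[0, 0, 0.02], [0, 0, 0], 0.06], [[0, 0, 0.015], [0, 0, 0], 0.06], [[0, 0, 0.01], [0, 0, 0], 0.06], [[0, 0, 0.004], [0, 0, 0], 0.06], [[0, 0, 0], [0, 0, 0], 0.06], [[0, 0, 0], [0, 0, 0], 0.06]]}}

```text
t: 2.73
position: [0.5529, -0.1615, 0.107]
tcp_rot: [[0.997, 0.072, 0.001], [0.072, -0.997, -0.001], [0.001, 0.001, -1.0]]
force: [0.1, 0.8, 0.5]
finger_gap: 0.0602
```

>>> {"fn": "step_arm", "kwargs": {"moves": [[[0, 0, 0], [0, 0, 0], 0.03], [[0, 0, 0], [0, 0, 0], 0.02], [[0, 0, 0], [0, 0, 0], 0.01], [[0, 0, 0], [0, 0, 0], 0.0], [[0, 0, 0], [0, 0, 0], 0.0], [[0, 0, 0], [0, 0, 0], 0.0], [[0, 0, 0], [0, 0, 0], 0.0]]}}

```text
t: 3.32
position: [0.5529, -0.1621, 0.1073]
tcp_rot: [[0.997, 0.072, 0.002], [0.072, -0.997, -0.001], [0.001, 0.002, -1.0]]
force: [-0.8, -2.9, 5.0]
finger_gap: 0.015
```

The bar is gripped. I'll lift it 23 mm.

>>> {"fn": "step_arm", "kwargs": {"moves": [[[0, 0, -0.004], [0, 0, 0], 0.0], [[0, 0, -0.004], [0, 0, 0], 0.0], [[0, 0, -0.004], [0, 0, 0], 0.0], [[0, 0, -0.004], [0, 0, 0], 0.0], [[0, 0, -0.004], [0, 0, 0], 0.0], [[0, 0, -0.003], [0, 0, 0], 0.0], [[0, 0, 0], [0, 0, 0], 0.0], [[0, 0, 0], [0, 0, 0], 0.0]]}}

```text
t: 3.98
position: [0.5524, -0.1619, 0.128]
tcp_rot: [[0.997, 0.071, 0.001], [0.071, -0.997, -0.001], [0.001, 0.001, -1.0]]
force: [5.3, -5.7, -11.2]
finger_gap: 0.0147
```

The lift is about 21 mm at -11 N, which matches the spring. I'll twist clockwise in stages.

>>> {"fn": "step_arm", "kwargs": {"moves": [[[0, 0, -0.001], [0, 0, 0.05], 0.0], [[0, 0, 0], [0, 0, 0.05], 0.0], [[0, 0, 0], [0, 0, 0.05], 0.0], [[0, 0, 0], [0, 0, 0.05], 0.0], [[0, 0, 0], [0, 0, 0.05], 0.0], [[0, 0, 0], [0, 0, 0.05], 0.0], [[0, 0, 0], [0, 0, 0], 0.0]]}}

```text
t: 4.57
position: [0.5524, -0.1621, 0.1288]
tcp_rot: [[0.973, -0.229, 0.001], [-0.229, -0.973, -0.001], [0.001, 0.001, -1.0]]
force: [4.7, -6.7, -11.3]
finger_gap: 0.0149
```

>>> {"fn": "step_arm", "kwargs": {"moves": [[[0, 0, 0], [0, 0, 0.08], 0.0], [[0, 0, 0], [0, 0, 0.08], 0.0], [[0, 0, 0], [0, 0, 0.08], 0.0], [[0, 0, 0], [0, 0, 0.08], 0.0], [[0, 0, 0], [0, 0, 0.08], 0.0], [[0, 0, 0], [0, 0, 0.08], 0.0], [[0, 0, 0], [0, 0, 0.08], 0.0], [[0, 0, 0], [0, 0, 0.08], 0.0], [[0, 0, 0], [0, 0, 0.08], 0.0], [[0, 0, 0], [0, 0, 0.08], 0.0], [[0, 0, 0], [0, 0, 0.08], 0.0], [[0, 0, 0], [0, 0, 0], 0.0]]}}

```text
t: 5.57
position: [0.552, -0.1628, 0.1288]
tcp_rot: [[0.442, -0.897, -0.0], [-0.897, -0.442, -0.002], [0.002, 0.001, -1.0]]
force: [3.1, -9.3, -12.1]
finger_gap: 0.0153
```

Run:
```python
from h import *
s=read_state();print(s['position'],s['tcp_rot'][:,0],s['force'],s['ft_torque'],s['joint_positions'],np.arctan2(s['tcp_rot'][1,0],s['tcp_rot'][0,0]))
```

```text
[ 0.55196963 -0.16278327  0.12875513] [ 0.4420637  -0.8969818   0.00182578] [  3.06703798  -9.25956748 -12.09424521] [-1.62172226 -0.81574183 -0.04403487] [-28.18041646  18.2451666   97.55640377  -0.13169148  64.1546604
 125.64133816] -1.112897418719135
```

Turned 1.185 rad with negligible torque about z. I'll lower into the notch.

>>> {"fn": "step_arm", "kwargs": {"moves": [[[0, 0, 0.003], [0, 0, 0], 0.0], [[0, 0, 0.003], [0, 0, 0], 0.0], [[0, 0, 0.002], [0, 0, 0], 0.0], [[0, 0, 0], [0, 0, 0], 0.0], [[0, 0, 0], [0, 0, 0], 0.0]]}}

```text
t: 5.98
position: [0.552, -0.1628, 0.1212]
tcp_rot: [[0.446, -0.895, -0.0], [-0.895, -0.446, -0.002], [0.002, 0.001, -1.0]]
force: [2.1, -8.6, -8.7]
finger_gap: 0.015
```

At about 14 mm with a force of -8.7 N, the plunger is at notch depth. I'll open, and rise straight up.

>>> {"fn": "step_arm", "kwargs": {"moves": [[[0, 0, 0.001], [0, 0, 0], 0.0], [[0, 0, 0], [0, 0, 0], 0.0], [[0, 0, 0], [0, 0, 0], 0.025], [[0, 0, 0], [0, 0, 0], 0.04], [[0, 0, 0], [0, 0, 0], 0.055], [[0, 0, 0], [0, 0, 0], 0.055], [[0, 0, 0], [0, 0, 0], 0.055]]}}

```text
t: 6.57
position: [0.5522, -0.1609, 0.1212]
tcp_rot: [[0.447, -0.895, -0.0], [-0.895, -0.447, 0.0], [-0.0, -0.0, -1.0]]
force: [-0.1, -0.4, -0.1]
finger_gap: 0.0552
```

>>> {"fn": "step_arm", "kwargs": {"moves": [[[0, 0, -0.01], [0, 0, 0], 0.055], [[0, 0, -0.02], [0, 0, 0], 0.055], [[0, 0, -0.025], [0, 0, 0], 0.055], [[0, 0, -0.025], [0, 0, 0], 0.055], [[0, 0, -0.025], [0, 0, 0], 0.055], [[0, 0, -0.02], [0, 0, 0], 0.055], [[-0.03, 0, 0], [0, 0, 0], 0.055], [[-0.03, 0, 0], [0, 0, 0], 0.055], [[-0.02, 0, 0], [0, 0, 0], 0.055], [[0, 0, 0], [0, 0, 0], 0.055], [[0, 0, 0], [0, 0, 0], 0.055]]}}

```text
t: 7.48
position: [0.5166, -0.089, 0.2473]
tcp_rot: [[0.448, -0.894, 0.001], [-0.894, -0.448, -0.001], [0.001, -0.001, -1.0]]
force: [0.5, -0.1, -0.1]
finger_gap: 0.055
```

Run:
```python
from h import *
s=read_state();w=capture("wrist");a=capture("scene");print(s['position'],s['force'])
np.save("s2.npy",s,allow_pickle=True);cv2.imwrite("pics/w2.png",w[:,:,::-1]);cv2.imwrite("pics/s2.png",a[:,:,::-1])
b=cv2.resize(a[160:280,180:340],(512,384),interpolation=0)
cv2.imwrite("pics/e.png",cv2.resize(np.hstack([w,b])[:,:,::-1],(800,300)))
```

```text
[ 0.51659577 -0.08898327  0.24732138] [ 0.46624045 -0.11789111 -0.10147437]
```

View pics/e.png

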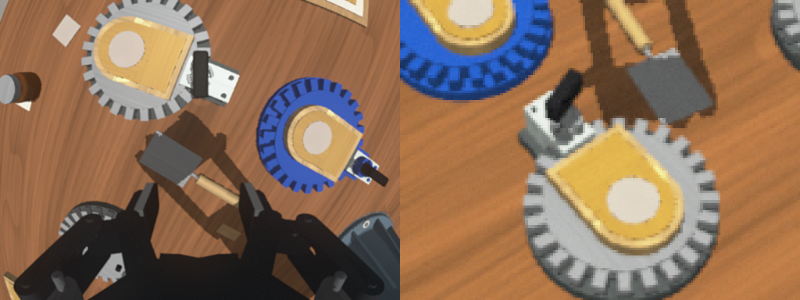

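The knob now stands turned, at about (201,75) in the left half, and looks raised in the right half. I'll check the yaw and height by numbers.

Run:
```python
from h import *
s=np.load("s2.npy",allow_pickle=True).item()
def blob(f,x0,y0,x1,y1,t):
    c=cv2.imread(f)[y0:y1,x0:x1];k,l,st,ce=cv2.connectedComponentsWithStats((c.max(2)<t).astype(np.uint8))
    i=1+st[1:,4].argmax();ys,xs=np.nonzero(l==i);print(st[i])
    return np.c_[xs+x0,ys+y0].astype(np.float32)
w=blob("pics/w2.png",235,55,280,135,50);b=cv2.boxPoints(cv2.minAreaRect(w))
for z in(.118,.128,.132):
    P=np.array([onz("wrist",u,v,z,s)[:2] for u,v in b]);e=sorted([P[1]-P[0],P[2]-P[1]],key=np.linalg.norm)
    print(z,P.mean(0),[np.linalg.norm(q) for q in e],np.degrees(np.arctan(e[1][1]/e[1][0])))
q=blob("pics/s2.png",225,180,270,210,60);W=calibration("scene")
for n,p in(("before",blob("pics/scene0.png",225,188,262,226,60)),("after",q)):print(n,p.min(0),p.max(0),p.mean(0))
for z in(.106,.120):
    c=W['world_to_cam']@[.552,-.161,z,1];print("predicted",z,W['fx']*c[0]/c[2]+W['cx'],W['fy']*c[1]/c[2]+W['cy'])
d0=cv2.imread("pics/scene0.png")[100:160,320:385].astype(int);d1=cv2.imread("pics/s2.png")[100:160,320:385]
print("spare diff",abs(d0-d1).mean())
```

```text
Traceback (most recent call last):
ValueError: attempt to get argmax of an empty sequence
```

Run:
```python
from h import *
s=np.load("s2.npy",allow_pickle=True).item()
def blob(f,x0,y0,x1,y1,t):
    c=cv2.imread(f)[y0:y1,x0:x1];k,l,st,ce=cv2.connectedComponentsWithStats((c.max(2)<t).astype(np.uint8))
    i=1+st[1:,4].argmax();ys,xs=np.nonzero(l==i);print(st[i])
    return np.c_[xs+x0,ys+y0].astype(np.float32)
w=blob("pics/w2.png",235,55,280,135,75);b=cv2.boxPoints(cv2.minAreaRect(w))
for z in(.118,.132):
    P=np.array([onz("wrist",u,v,z,s)[:2] for u,v in b]);e=sorted([P[1]-P[0],P[2]-P[1]],key=np.linalg.norm)
    print(z,P.mean(0),[np.linalg.norm(q) for q in e],np.degrees(np.arctan(e[1][1]/e[1][0])))
W=calibration("scene")
for n,p in(("before",blob("pics/scene0.png",225,188,262,226,60)),("after",blob("pics/s2.png",225,180,260,215,60))):print(n,p.min(0),p.max(0),p.mean(0))
for z in(.106,.120):
    c=W['world_to_cam']@[.552,-.161,z,1];print("predicted",z,W['fx']*c[0]/c[2]+W['cx'],W['fy']*c[1]/c[2]+W['cy'])
d0=cv2.imread("pics/scene0.png")[100:160,320:385].astype(int);d1=cv2.imread("pics/s2.png")[100:160,320:385]
print("spare diff",abs(d0-d1).mean())
```

```text
[   8   10   25   61 1140]
0.118 [ 0.55093137 -0.16081924] [np.float64(0.019998293537589903), np.float64(0.05132142170684294)] -63.17247819188793
0.132 [ 0.55081688 -0.16047432] [np.float64(0.01889221115749782), np.float64(0.048482893501198235)] -63.17247819188787
[ 13   4  15  19 157]
[ 13   8  15  21 156]
before [238. 192.] [252. 210.] [245.3758  201.06369]
after [238. 188.] [252. 208.] [245.09616 198.     ]
predicted 0.106 246.11833166492758 199.98735829238672
predicted 0.12 245.88348767672176 196.70995468737632
spare diff 2.6535042735042733
```

The bar rose 3.06 px, about 13 mm where 14 is nominal, and turned about 67.5° (1.18 rad). Both checks pass, so I'm handing in.

```bash
python3 -c "
from rig import *
print(job.close_job(), read_state()['t'], read_state()['force'])"
```

```text
the job is handed in; nothing more can be done
the job is handed in; nothing more can be done
```

The knob of the turntable with the panel is up and turned, with its pin in the rest notch as far as my checks show. I gripped the bar, pulled it up about 22 mm and twisted it clockwise about 1.18 rad. I then lowered it into the notch, let go and moved the gripper clear. The job was handed in at about 7.6 s of robot time.

- **Turn:** after release the wrist camera put the bar at -63° against about +4° at the start, so it turned roughly 1.18 rad, the value to aim for.
- **Lift:** the scene camera showed a rise of 3.06 px, about 13 mm. The gripper's height before release gave 13.9 mm. The two differ by about 1 mm, and both are inside the 11–16.5 mm window.
- **Contact:** after moving clear, the force on the tool was under 1 N.
- **Other knob:** the arm never went near the empty turntable's knob. Its image patch changed by 2.7 grey levels on average, which I put down to shading. I did not measure the knob's position separately.

One measuring script failed on too strict a colour threshold and was rerun. No check on the scene failed.

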